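# Clear the cork sander's table and hold its run plunger

### The job

Before the cork sander may run, use the red-handled scraper block (not the fingers) to sweep all three bark chips off the sander's table into the chip tray at its open edge, then stand the scraper upright back on the bench and let go of it. Only after that, press the hold-to-run plunger on the yellow station down with the gripper to its middle position, about 12 mm, where the black collar's rim cuts the green band on the stem, and finish while still holding it there; never press on into the red band. Leave the bowl, the glue bottle and the brush where they are.

Things in the scene. Friction and masses are not known exactly. Their poses are not given: they have to be found in the camera images.
- sander: Fixed green bench disc sander. Origin on the bench under the centre of its table (see table), z up. At the table's +y edge stands the disc (face at y = +136 mm; its dark guard, 160 mm in diameter, tops out 172 mm above the bench), behind it the motor (116 mm in diameter, to y = +354 mm); nothing turns. At the table's -y edge is the chip tray (see tray)
- table (a point): Centre of the top of the sander's table: flat rimless aluminium plate, 180 (x) by 260 (y) mm, its top 90 mm above the bench, open at its -y edge. Axes as the sander's
- tray (a point): Centre of the inner floor (35 mm above the bench) of the chip tray, a dark steel open box fixed to the sander, 200 (x) by 110 (y) mm outside, 5 mm walls, from y = -130 to -240 mm of the sander. Its rim is 75 mm above the bench, 15 mm below the table top. Axes as the sander's
- chip1: Loose bark chip, brown, 32 x 26 mm and about 15 mm high, 10 g, lying on the sander's table at the start. Origin at the centre of its underside
- chip2: Loose bark chip, brown, 32 x 26 mm and about 15 mm high, 10 g, lying on the sander's table at the start. Origin at the centre of its underside
- chip3: Loose bark chip, brown, 32 x 26 mm and about 15 mm high, 10 g, lying on the sander's table at the start. Origin at the centre of its underside
- scraper: Loose scraper, 0.13 to 0.25 kg, standing on the bench: wooden block 150 (x) by 44 (y) by 24 (z) mm with black rubber foot, on its middle a red upright handle 60 (x) by 26 (y) mm, from 24 to 100 mm above the underside. Origin at the centre of its underside. Sweep along its y, with its long side
- scraper_grip (a point): Point in the middle of the scraper's red handle, 75 mm above its underside; close the fingers along the scraper's y (26 mm wide)
- station: Fixed yellow box 90 x 90 x 45 mm with a black collar (52 mm in diameter) whose rim is 57 mm above the bench; the plunger comes straight up out of its centre. Origin at the centre of its underside
- plunger_top (a point): Flat top of the plunger's black round head (48 mm in diameter, 15 mm thick), 104 mm above the bench when released, on the station's axis. Head on a white stem (24 mm in diameter) with a green and above it a red band: pressed 8 to 16 mm the collar's rim cuts the green band, from 20 mm on the red
- plunger (a joint): Travel of the plunger, straight down, in m: 0 released, 0.024 at the bottom. Spring: about 3 N to start, 0.45 N more per mm (about 8.5 N at 12 mm); it springs back up when let go
- bowl: Bystander: loose terracotta bowl, 110 mm across, 55 mm high; origin at the centre of its underside
- glue: Bystander: loose blue glue bottle with white cap, 56 mm in diameter, 130 mm high; origin at the centre of its underside
- brush: Bystander: loose brush lying on the bench
Not all that is in view belongs to the job. Several things have the shape of the station; the one meant has the colours described above. What is shaped like the scraper but grey is not meant.

How it is judged:
By the outcome, as a careful person would: the job done as asked, in the order asked, and still so for the second after the job is handed in, while the arm keeps its last pose, push and grip.
It also fails if it takes over 59 s, if anything falls off the work surface, if the arm or the gripper's body presses on something with over 40 N, if the wrist force passes 120 N, or if a joint passes its speed limit or range.

### The arm

A 6-joint arm with a two-finger parallel gripper is mounted at the origin on the work surface. World frame = base frame: x ahead of the robot, y to its left, z up, the work surface at z = 0. Lengths are in m, angles in degrees, forces in N, time in s.
With the tool pointing down it reaches from about 0.4 to 0.825 m from the base axis. Payload 7 kg.
Tool frame: the origin (TCP) lies midway between the tips of the shut fingers; the grasp point (between the pads) lies 19 mm behind it; z points along the fingers, y is the line along which they close (so a half turn about z gives the same grasp; the last joint's range is limited). The gripper opens to 88 mm and grips with 3 to 60 N. Pads are 19 mm wide; open, the fingers measure 130 mm over their backs; the gripper's body (78 mm by 193 mm) begins 47 mm behind the grasp point.
Start: joints at [-58.035, 20.546, 0.682, 0, -70.136, -16.507], TCP at [0.18, -0.651, 0.192] pointing down, gripper open.
Joint ranges: [-176.03, 176.03], [-82.01, 121.73], [-58.28, 71.71], [-173.87, 95.51], [-174.79, -0.11], [-173.66, 173.66]. Speed limits (degrees/s): [136.94, 136.94, 172.46, 180, 180, 180].

### API

Orientations are given as [roll, pitch, yaw] about the fixed x, y, z axes, in that order (R = Rz(yaw) Ry(pitch) Rx(roll)).
In Python, from plant import ctrl gives the robot as it stands. The module is installed in compiled form; this text tells all that it offers.
- The arm moves only by the tool send_rows, never from a script. Its argument "plan" is a list that holds one entry, the list of rows, each a list of 6 numbers: the shift along the tool's x, y, z in shares of 400 mm (1.0 is 400 mm), then the turn, a rotation vector about the tool's x, y, z in a scale on which 1.0 is 360 degrees. A call has 1 to 8 rows; each row is the pose to reach, as a shift and turn from the pose commanded when the call began, along the tool's axes at that moment; what a row does not reach only later rows make up. A row lasts 1/12 s, in which the tool goes at most 41.7 mm and 7.16 degrees, less where a joint would pass 70% of its speed; a pose out of reach is approached as far as the arm can. A call with a gripper value outside its range is refused whole. "fingers" is the opening, from 0 (shut) to 1 (fully open), set as the call begins (left out, the last holds). The fingers move at their own pace and stop on an object; the grip force is fixed at half the most. Time passes only in rows, so rows that repeat a pose let the fingers close. It gives the time, the measured TCP pose, the force, the opening and the grip force at its end, in the units of the state.
- ctrl.get_obs(): the state, without advancing time (a new reading comes with each control period).
- ctrl.snapshot(name): name is "side" or "top"; returns a dict with "img" (384x512x3 uint8, red, green, blue), "K" (3x3 intrinsics, pixels), "pose" (4x4, takes a point from camera to world coordinates). Camera axes: x right, y down, z forward; pixel columns grow to the right and rows downward; lengths in m; the calibration is good to about 2 mm. A picture is of the moment at which its call begins. There is no depth.
- ctrl.close_job(): hands the job in; it is judged then, once.
The state is a dict: "clock": time; "joint_pos": joint angles; "qvel": joint speeds; "tau": joint torques, N m; "tool_pos": TCP position; "orientation": TCP orientation; "force": force on the tool from outside, world axes, zero at the start; "moment": the same for the moment, N m; "opening": finger opening in m; "gripper_force": force on a finger pad.
Only numpy, scipy, OpenCV 4.12 (cv2) and the standard library are available. Lean on these libraries where they do the work, as an engineer would, in place of code of your own. Each camera call takes 0.05 s, during which the arm holds its last target. There are 200 camera calls.

## Working session

There is one attempt and no reset: what is moved stays moved. The work goes in short steps, Python scripts to look and compute and a tool call to move; the robot and the scene stay as the last step left them, time stands still between calls to the robot, and variables do not carry over. Pictures are saved under pics/ and viewed, at most 10 in all, crops included, and the job is handed in when it is done.

Besides the shell and the picture viewer there is one more tool, called by a JSON object that holds its "op" and its "data", one argument or row to a line. send_rows: Moves the arm, as the interface text tells. Its arguments: {"type":"object","properties":{"plan":{"type":"array","items":{"type":"array","items":{"type":"array","items":{"type":"number"}}}},"fingers":{"type":"number"}},"required":["plan"]}

```bash
mkdir -p pics; cat > h.py <<'E'
import numpy as np, cv2, pickle
from plant import ctrl
def snap(n,tag):
    s=ctrl.snapshot(n); cv2.imwrite(f'pics/{tag}.png',cv2.resize(s['img'][:,:,::-1],None,fx=1.5,fy=1.5,interpolation=cv2.INTER_CUBIC)); pickle.dump(s,open(f'pics/{tag}.pkl','wb')); return s
def ray(s,u,v,z):  # pixel in native coords -> world point at height z
    d=s['pose'][:3,:3]@np.linalg.inv(s['K'])@[u,v,1]; o=s['pose'][:3,3]
    return (o+d*(z-o[2])/d[2])
def proj(s,P):
    T=np.linalg.inv(s['pose']); p=s['K']@(T[:3,:3]@np.asarray(P,float)+T[:3,3]); return p[:2]/p[2]
E
python3 - <<'E'
from h import *
for n in('top','side'):
    s=snap(n,n+'0'); print(s['K'],s['pose'].round(3))
print(ctrl.get_obs())
E
```

```text
[[353.65170745   0.         252.15568421]
 [  0.         353.65170745 190.551961  ]
 [  0.           0.           1.        ]] [[-0.024 -0.992  0.125  0.446]
 [-0.999  0.028  0.025 -0.069]
 [-0.029 -0.124 -0.992  0.895]
 [ 0.     0.     0.     1.   ]]
[[389.32905862   0.         264.69799848]
 [  0.         389.32905862 186.41149494]
 [  0.           0.           1.        ]] [[ 0.966 -0.132  0.224  0.332]
 [-0.259 -0.531  0.807 -0.778]
 [ 0.012 -0.837 -0.547  0.578]
 [ 0.     0.     0.     1.   ]]
{'clock': 0.1, 'joint_pos': array([-5.80334091e+01,  2.05861101e+01,  6.38595624e-01, -1.64475565e-02,
       -7.01347993e+01, -1.65078676e+01]), 'qvel': array([ 0.13892015, -0.1337601 ,  0.10264365,  0.07813712,  0.12877947,
        0.04962455]), 'tau': array([-2.90150410e-04, -5.84164095e+01,  2.93753690e+01,  7.01548934e+00,
        1.01724706e-02, -7.21189576e-05]), 'tool_pos': array([ 0.17976192, -0.65012238,  0.19103099]), 'orientation': array([ 1.79916685e+02, -8.56590114e-03, -1.64546871e+02]), 'force': array([-0.24243364,  0.3709512 , -0.46323633]), 'moment': array([-0.00837114,  0.00667217, -0.01206981]), 'gripper_force': 0.0, 'opening': 0.08752094737163872}
```

View pics/top0.png

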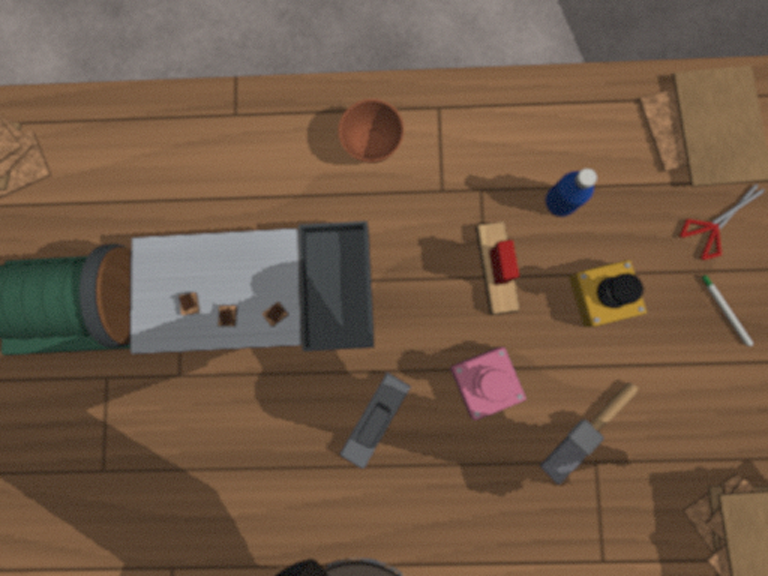

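View pics/side0.png

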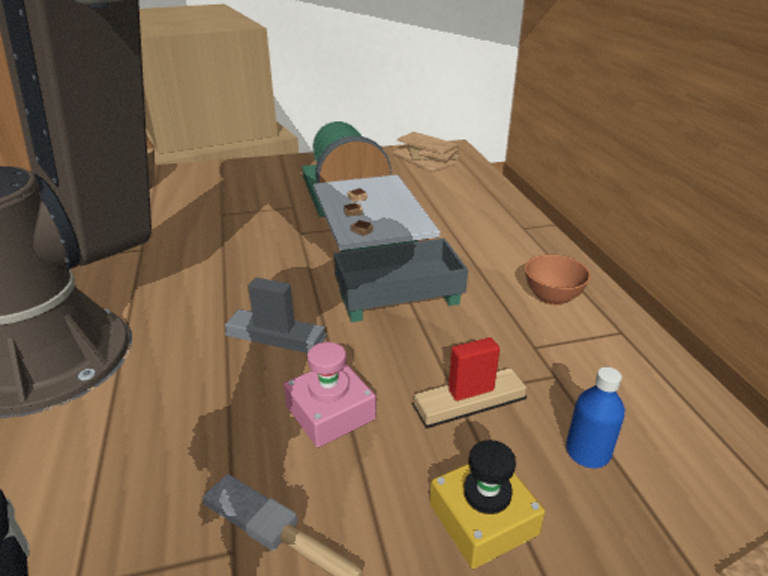

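The top view shows the red-handled scraper at about (498,267), the yellow station with its plunger head at (627,289), table corners (131,238), (299,229), (301,346) and (131,352), and chips at (188,303), (228,315) and (276,314). The tray is to the right of the table. The side view agrees.

```bash
python3 - <<'E'
from h import *
s=pickle.load(open('pics/top0.pkl','rb')); d=pickle.load(open('pics/side0.pkl','rb'))
R=lambda S,p,z:ray(S,(p[0]+.5)/1.5-.5,(p[1]+.5)/1.5-.5,z)
def show(n,S,pts,z):
    P=np.array([R(S,p,z) for p in pts]); print(n,P[:,:2].round(4).tolist(),'mean',P.mean(0)[:2].round(4),'len',np.linalg.norm(np.diff(P[:,:2],axis=0),axis=1).round(4)); return P
show('table',s,[(131,238),(299,229),(301,346),(131,352)],.09)
show('tray',s,[(301,225),(368,223),(373,346),(304,348)],.075)
show('chips',s,[(188,303),(228,315),(276,314)],.1)
P=show('block',s,[(476,226),(503,222),(519,308),(490,314)],.024)
show('handletop',s,[(494,243),(514,239),(518,279),(498,284)],.1)
show('head',s,[(627,289)],.104)
show('stbox',s,[(572,271),(632,263),(646,314),(585,326)],.045)
# side
show('s handletop',d,[(450,348),(491,339),(498,347),(457,358)],.1)
show('s head',d,[(492,456)],.104)
show('s tabcorners',d,[(314,183),(398,176),(439,236),(340,247)],.09)
show('s chips',d,[(358,194),(353,210),(362,228)],.098)
show('bowl',s,[(371,128)],.055); show('glue',s,[(587,177)],.13)
show('pink',s,[(495,384)],.104); show('grey',s,[(375,420)],.024)
hsv=cv2.cvtColor(s['img'],cv2.COLOR_RGB2HSV)
m=((hsv[...,0]<5)|(hsv[...,0]>174))&(hsv[...,1]>200)&(hsv[...,2]>60)
m[:, :310]=0;m[:,360:]=0
print(cv2.minAreaRect(np.argwhere(m)[:,::-1].astype(np.float32)))
E
```

```text
table [[0.6344, 0.3377], [0.6406, 0.0728], [0.4593, 0.0708], [0.4566, 0.3316]] mean [0.5477 0.2032] len [0.265  0.1813 0.2608]
tray [[0.6506, 0.0723], [0.6505, -0.0343], [0.4568, -0.0378], [0.4564, 0.0688]] mean [0.5536 0.0172] len [0.1066 0.1937 0.1065]
chips [[0.5284, 0.2413], [0.5085, 0.1797], [0.5081, 0.1067]] mean [0.515  0.1759] len [0.0647 0.0731]
block [[0.6524, -0.2125], [0.6578, -0.2577], [0.5133, -0.276], [0.5047, -0.2284]] mean [ 0.5821 -0.2436] len [0.0455 0.1457 0.0484]
handletop [[0.6072, -0.226], [0.6125, -0.2564], [0.5511, -0.259], [0.5444, -0.2287]] mean [ 0.5788 -0.2425] len [0.0309 0.0614 0.031 ]
head [[0.5311, -0.4176]] mean [ 0.5311 -0.4176] len []
stbox [[0.5689, -0.3588], [0.5791, -0.4549], [0.4968, -0.4699], [0.4804, -0.3731]] mean [ 0.5313 -0.4142] len [0.0966 0.0836 0.0982]
s handletop [[0.551, -0.2422], [0.6088, -0.238], [0.6112, -0.2553], [0.553, -0.2626]] mean [ 0.581  -0.2495] len [0.058  0.0174 0.0586]
s head [[0.534, -0.4187]] mean [ 0.534  -0.4187] len []
s tabcorners [[0.4598, 0.3319], [0.636, 0.3269], [0.6371, 0.0586], [0.4643, 0.0618]] mean [0.5493 0.1948] len [0.1762 0.2684 0.1729]
s chips [[0.5328, 0.2421], [0.5097, 0.1764], [0.511, 0.104]] mean [0.5178 0.1742] len [0.0697 0.0723]
bowl [[0.8166, -0.042]] mean [ 0.8166 -0.042 ] len []
glue [[0.696, -0.3615]] mean [ 0.696  -0.3615] len []
pink [[0.3969, -0.2159]] mean [ 0.3969 -0.2159] len []
grey [[0.3394, -0.0363]] mean [ 0.3394 -0.0363] len []
((336.84698486328125, 174.1103057861328), (20.282699584960938, 10.141349792480469), 72.6459732055664)
```

```bash
cat >> h.py <<'E'
from scipy.spatial.transform import Rotation as Ro
def to(*tg,yaw):  # targets (x,y,z) with scraper yaw -> tool-frame rows from the measured pose
    o=ctrl.get_obs(); R=Ro.from_euler('xyz',o['orientation'],degrees=True)
    rv=(R.inv()*Ro.from_euler('xyz',[180,0,yaw-180],degrees=True)).as_rotvec(degrees=True).round(1)
    print('t',round(o['clock'],2),'pos',o['tool_pos'].round(4),o['orientation'].round(1),'F',o['force'].round(1),'open',round(o['opening'],4),'q',o['joint_pos'].round(0))
    for t in tg: print(t,(R.inv().apply(np.array(t)-o['tool_pos'])*100).round(2).tolist(),rv.tolist())
E
python3 -c "
from h import *
to((.38,-.45,.2),(.58,-.244,.19),yaw=6.5)"
```

```text
t 0.1 pos [ 0.1798 -0.6501  0.191 ] [ 179.9   -0.  -164.5] F [-0.2  0.4 -0.5] open 0.0875 q [-58.  21.   1.  -0. -70. -17.]
(0.38, -0.45, 0.2) [-24.63, 13.95, -0.88] [0.1, -0.0, 9.0]
(0.58, -0.244, 0.19) [-49.4, 28.48, 0.14] [0.1, -0.0, 9.0]
```

The manual's scale: shifts go in shares of 400 mm and turns go in shares of 360 degrees. Converting my numbers, -26.5 cm / 40 = -0.6625, -23 cm / 40 = -0.575, 9 degrees / 360 = 0.025.

{"op": "send_rows", "data": {
  "plan": [
    [[-0.075, 0.0425, 0, 0, 0, 0.0028], [-0.15, 0.0875, 0, 0, 0, 0.0056], [-0.225, 0.13, 0, 0, 0, 0.0083], [-0.3125, 0.18, 0, 0, 0, 0.0111], [-0.4, 0.23, 0, 0, 0, 0.0139], [-0.4875, 0.28, 0, 0, 0, 0.0167], [-0.575, 0.3325, 0, 0, 0, 0.0194], [-0.6625, 0.3825, 0, 0, 0, 0.025]]
  ],
  "fingers": 1
}}

```text
clock: 0.77
tool_pos: [0.3953, -0.4306, 0.1917]
orientation: [180.0, -0.0, -173.6]
force: [0.9, -0.7, -0.6]
opening: 0.0876
gripper_force: 0.0
```

```bash
python3 -c "
from h import *
to((.58,-.244,.19),yaw=6.5)"
```

```text
t 0.77 pos [ 0.3953 -0.4306  0.1917] [ 180.    -0.  -173.6] F [ 0.9 -0.7 -0.6] open 0.0876 q [-28.  12. -11.  -0. -67. -55.]
(0.58, -0.244, 0.19) [-20.44, 16.48, 0.17] [0.0, -0.0, -0.1]
```

Converted, -20.4 cm / 40 = -0.51, -18 cm / 40 = -0.45.

{"op": "send_rows", "data": {
  "plan": [
    [[-0.08, 0.065, 0, 0, 0, 0], [-0.16, 0.13, 0, 0, 0, 0], [-0.24, 0.195, 0, 0, 0, 0], [-0.32, 0.2575, 0, 0, 0, 0], [-0.39, 0.315, 0, 0, 0, 0], [-0.45, 0.3625, 0, 0, 0, 0], [-0.51, 0.4125, 0, 0, 0, 0], [-0.51, 0.4125, 0, 0, 0, 0]]
  ]
}}

```text
clock: 1.43
tool_pos: [0.5817, -0.242, 0.1909]
orientation: [180.0, -0.0, -173.3]
force: [-1.4, -1.1, 0.1]
opening: 0.0875
gripper_force: 0.0
```

```bash
python3 -c "
from h import *
to((.58,-.244,.056),yaw=6.5)
snap('side','side1')"
```

```text
t 1.43 pos [ 0.5817 -0.242   0.1909] [ 180.    -0.  -173.3] F [-1.4 -1.1  0.1] open 0.0875 q [ -5.  16.  -5.  -0. -68. -78.]
(0.58, -0.244, 0.056) [0.19, -0.19, 13.49] [0.0, -0.0, 0.2]
```

View pics/side1.png

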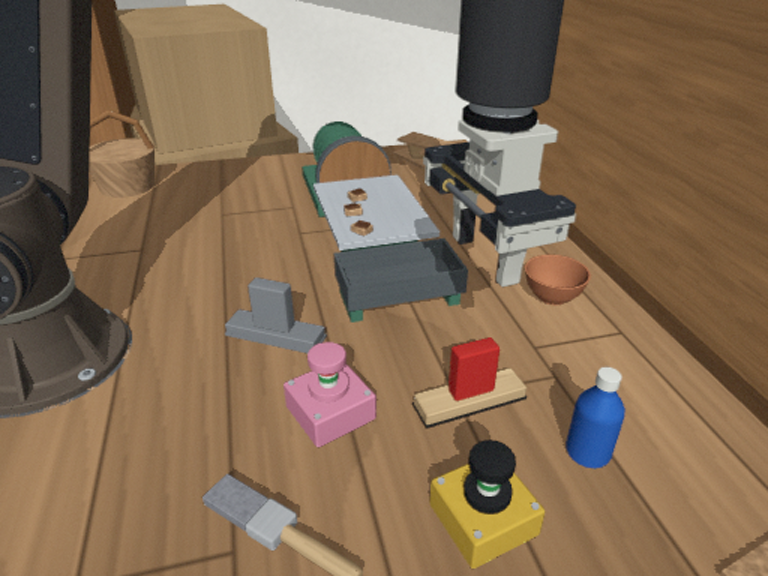

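The gripper is not over the scraper. Its fingertips are at about (509,283) and (462,240), and the scraper is at (472,375), so the reported TCP and the cameras disagree. I'll find out which frame is off before going down.

```bash
python3 - <<'E'
from h import *
s=snap('top','top1'); d=pickle.load(open('pics/side1.pkl','rb')); d0=pickle.load(open('pics/side0.pkl','rb'))
o=ctrl.get_obs(); print(o['tool_pos'],o['joint_pos'],o['clock'])
print(abs(d['pose']-d0['pose']).max())
for z in(.15,.19,.23): print(z,[ray(d,u/1.5,v/1.5,z).round(3) for u,v in((509,283),(462,240))])
for P in((0,0,0),o['tool_pos']): print('side',proj(d,P)*1.5,'top',proj(s,P)*1.5)
E
```

```text
[ 0.57907743 -0.24430606  0.19101265] [-5.11389317e+00  1.62968591e+01 -5.53911763e+00 -1.23967405e-02
 -6.82460675e+01 -7.83007887e+01] 1.5333
0.0
0.15 [array([ 0.649, -0.191,  0.15 ]), array([ 0.629, -0.065,  0.15 ])]
0.19 [array([ 0.62 , -0.246,  0.19 ]), array([ 0.601, -0.132,  0.19 ])]
0.23 [array([ 0.59, -0.3 ,  0.23]), array([ 0.574, -0.198,  0.23 ])]
side [ 41.84801336 356.45945619] top [357.2864164 639.3071236]
side [477.26215106 286.25764707] top [521.31189061 249.01724803]
```

View pics/top1.png

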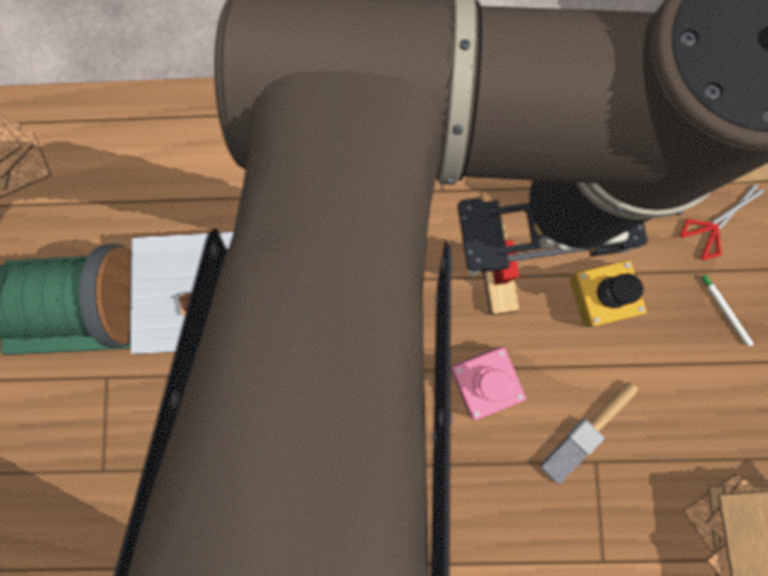

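The top view confirms the arm is jointed to one side. The gripper's ends are at about x=460 and 645 px, near the scraper at (500,290). The fingertips in the side view suit a height nearer 0.22, so I'll check gripper geometry against projection.

```bash
python3 - <<'E'
from h import *
s=pickle.load(open('pics/top1.pkl','rb')); d=pickle.load(open('pics/side1.pkl','rb'))
o=ctrl.get_obs(); R=Ro.from_euler('xyz',o['orientation'],degrees=True)
tp=o['tool_pos']
def P(x,y,z): return tp+R.apply([x,y,z])
for nm,l in (('fingertip outer +',(0,.065,0)),('fingertip outer -',(0,-.065,0)),('inner +',(0,.044,0)),('inner -',(0,-.044,0)),
  ('body bot corner',(.039,.0965,-.066)),('b',(-.039,.0965,-.066)),('c',(.039,-.0965,-.066)),('d',(-.039,-.0965,-.066))):
    print(nm,P(*l).round(3),'side',(proj(d,P(*l))*1.5).round(),'top',(proj(s,P(*l))*1.5).round())
c=d['img'][120:220,270:400]; cv2.imwrite('pics/crop1.png',cv2.resize(c[:,:,::-1],None,fx=6,fy=6,interpolation=cv2.INTER_CUBIC)[:600,:780])
E
```

```text
fingertip outer + [ 0.572 -0.18   0.191] side [453. 260.] top [473. 256.]
fingertip outer - [ 0.587 -0.309  0.191] side [505. 317.] top [570. 242.]
inner + [ 0.574 -0.201  0.191] side [461. 268.] top [489. 254.]
inner - [ 0.584 -0.288  0.191] side [496. 306.] top [554. 244.]
body bot corner [ 0.529 -0.153  0.257] side [417. 208.] top [461. 281.]
b [ 0.607 -0.144  0.257] side [473. 198.] top [451. 219.]
c [ 0.551 -0.345  0.257] side [495. 289.] top [620. 258.]
d [ 0.629 -0.336  0.257] side [561. 274.] top [607. 196.]
```

View pics/crop1.png

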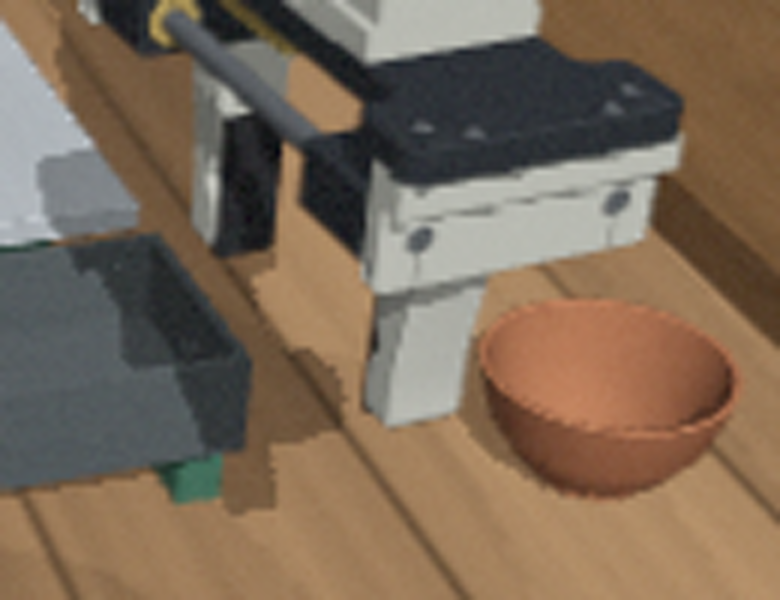

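```bash
python3 - <<'E'
from h import *
from scipy.optimize import least_squares as ls
s=pickle.load(open('pics/top1.pkl','rb')); d=pickle.load(open('pics/side1.pkl','rb'))
o=ctrl.get_obs(); R=Ro.from_euler('xyz',o['orientation'],degrees=True)
def tri(pt,ps):
    r=ls(lambda X:np.r_[proj(s,X)*1.5-pt,proj(d,X)*1.5-ps],[.58,-.2,.25]); return r.x.round(4),r.fun.round(1)
X,f=tri((468,271),(425,152)); print('plate corner',X,f,'in tool',R.inv().apply(X-o['tool_pos']).round(4))
c=lambda x,y:np.array([(270+x/6)*1.5,(120+y/6)*1.5])
obs=[((-.0095,-.065,0),c(455,410)),((.0095,-.065,0),c(390,425)),((-.0095,.044,0),c(270,245)),((.0095,.044,0),c(215,257))]
r=ls(lambda t:np.concatenate([proj(d,t+R.apply(l))*1.5-p for l,p in obs]),o['tool_pos']); print('tip fit',r.x.round(4),r.fun.round(1))
# table / known corners triangulated to check camera agreement
for n,a,b in(('tabFL',(301,346),(340,247)),('tabBR',(131,238),(398,176)),('handle',(494,243),(491,339)),('handle2',(498,284),(450,348)),('head',(627,289),(492,456))):print(n,*tri(a,b))
E
```

```text
plate corner [ 0.5334 -0.1526  0.3282] [ 0.5 -2.4 -2.7  0.4] in tool [ 0.0351  0.0964 -0.1371]
tip fit [ 0.5998 -0.2069  0.2055] [-1.7  1.2  0.2  0.7  0.5 -0.8  1.2 -1.3]
tabFL [0.4622 0.0709 0.0845] [ 0.3 -2.1 -2.3  0.1]
tabBR [0.6372 0.3404 0.0834] [ 0.2 -1.  -1.4  0.2]
handle [ 0.6115 -0.2289  0.0913] [ 0.5 -1.9 -1.7  0.3]
handle2 [ 0.5509 -0.2324  0.0909] [ 0.8 -3.8 -3.3  0.5]
head [ 0.5331 -0.4188  0.1036] [ 0.4 -1.6 -1.1  0.2]
```

The triangulated plate corner sits at tool x,y (0.035, 0.096), which matches the 78x193 mm body, so x and y are right and only the fingertip height is unclear. I'll go part way down and compare the tips with the handle.

Converted, 12 cm / 40 = 0.3, 11 cm / 40 = 0.275.

{"op": "send_rows", "data": {
  "plan": [
    [[0, 0, 0.05, 0, 0, 0], [0, 0, 0.1, 0, 0, 0], [0, 0, 0.15, 0, 0, 0], [0, 0, 0.2, 0, 0, 0], [0, 0, 0.25, 0, 0, 0], [0, 0, 0.275, 0, 0, 0], [0, 0, 0.3, 0, 0, 0], [0, 0, 0.3, 0, 0, 0]]
  ]
}}

```text
clock: 2.2
tool_pos: [0.5773, -0.2458, 0.0701]
orientation: [179.9, -0.2, -173.6]
force: [0.0, 0.9, -0.7]
opening: 0.0872
gripper_force: 0.0
```

```bash
python3 - <<'E'
from h import *
d=snap('side','side2'); o=ctrl.get_obs(); to((.58,-.244,.056),yaw=6.5)
R=Ro.from_euler('xyz',o['orientation'],degrees=True)
for l in((0,-.065,0),(0,.044,0),(0,-.065,-.019)): print(l,(proj(d,o['tool_pos']+R.apply(l))*3-[750,540]).round())
cv2.imwrite('pics/crop2.png',cv2.resize(d['img'][180:300,250:400,::-1],None,fx=5,fy=5,interpolation=cv2.INTER_CUBIC))
for l in((0,-.065,0),(0,.044,0),(0,-.065,-.019),(0,-.065,-.066)): print(l,((proj(d,o['tool_pos']+R.apply(l))-[250,180])*5).round())
E
```

```text
t 2.25 pos [ 0.5781 -0.246   0.0714] [ 1.800e+02 -1.000e-01 -1.736e+02] F [-0.1  1.1  0.7] open 0.0874 q [ -5.  22. -14.   0. -54. -78.]
(0.58, -0.244, 0.056) [-0.22, 0.17, 1.54] [0.0, -0.1, -0.1]
(0, -0.065, 0) [237. 253.]
(0, 0.044, 0) [158. 146.]
(0, -0.065, -0.019) [241. 230.]
(0, -0.065, 0) [395. 422.]
(0, 0.044, 0) [264. 244.]
(0, -0.065, -0.019) [401. 383.]
(0, -0.065, -0.066) [415. 283.]
```

View pics/crop2.png

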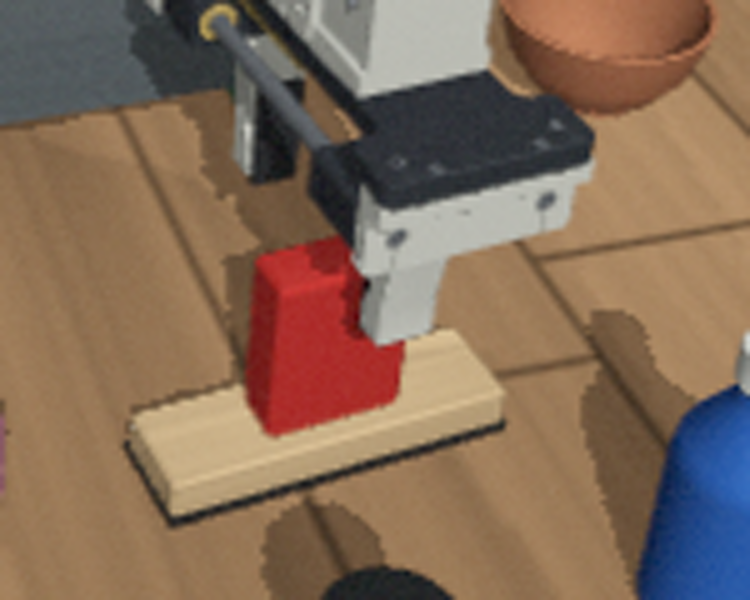

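The tips at crop (404,338) and (274,177) show about 35 mm higher than reported. I'll check this by triangulating from the known move between the two side pictures.

```bash
python3 - <<'E'
from h import *
from scipy.optimize import least_squares as ls
a=pickle.load(open('pics/side1.pkl','rb'));b=pickle.load(open('pics/side2.pkl','rb'))
t1=np.array([.5799,-.2435,.191]);t2=ctrl.get_obs()['tool_pos']; D=t2-t1
g=lambda s:cv2.cvtColor(s['img'],cv2.COLOR_RGB2GRAY)
for n,p1,p2 in(('near',(340.3,189.7),(330.8,247.6)),('far',(310.3,161.8),(304.8,215.4))):
    r=ls(lambda X:np.r_[proj(a,X)-p1,proj(b,X+D)-p2],t1); print(n,r.x.round(4),r.fun.round(2),'tool',Ro.from_euler('z',173.5,degrees=True).apply(r.x-t1).round(3))
E
```

```text
near [ 0.5831 -0.3153  0.2388] [-0.49 -0.07  0.54  0.08] tool [0.005 0.072 0.048]
far [ 0.574  -0.2081  0.2315] [-0.21 -0.02  0.23  0.02] tool [ 0.002 -0.036  0.041]
```

The known move confirms it: the tips really sit about 40 mm above the reported TCP. I'll descend in stages and watch the force.

Converted, 3.4 cm / 40 = 0.085, 3.1 cm / 40 = 0.0775.

{"op": "send_rows", "data": {
  "plan": [
    [[-0.0025, 0.0025, 0.025, 0, 0, 0], [-0.0025, 0.0025, 0.05, 0, 0, 0], [-0.0025, 0.0025, 0.0675, 0, 0, 0], [-0.0025, 0.0025, 0.0775, 0, 0, 0], [-0.0025, 0.0025, 0.085, 0, 0, 0], [-0.0025, 0.0025, 0.085, 0, 0, 0]]
  ]
}}

```text
clock: 2.75
tool_pos: [0.5792, -0.2444, 0.0371]
orientation: [180.0, -0.1, -173.5]
force: [-0.8, 0.3, 0.4]
opening: 0.088
gripper_force: 0.0
```

Converted, 0.5 cm / 40 = 0.0125, 0.4 cm / 40 = 0.01.

{"op": "send_rows", "data": {
  "plan": [
    [[0, 0, 0.005, 0, 0, 0], [0, 0, 0.01, 0, 0, 0], [0, 0, 0.0125, 0, 0, 0], [0, 0, 0.0125, 0, 0, 0]]
  ]
}}

```text
clock: 3.08
tool_pos: [0.5795, -0.2444, 0.0328]
orientation: [180.0, -0.0, -173.5]
force: [-0.2, 0.0, -0.1]
opening: 0.0876
gripper_force: 0.0
```

Converted, 0.5 cm / 40 = 0.0125, 0.4 cm / 40 = 0.01.

{"op": "send_rows", "data": {
  "plan": [
    [[0, 0, 0.005, 0, 0, 0], [0, 0, 0.01, 0, 0, 0], [0, 0, 0.0125, 0, 0, 0], [0, 0, 0.0125, 0, 0, 0]]
  ]
}}

```text
clock: 3.42
tool_pos: [0.5793, -0.2444, 0.0275]
orientation: [180.0, -0.0, -173.5]
force: [-0.6, -0.5, 0.1]
opening: 0.0877
gripper_force: 0.0
```

Converted, 0.8 cm / 40 = 0.02, 0.6 cm / 40 = 0.015.

{"op": "send_rows", "data": {
  "plan": [
    [[0, 0, 0.005, 0, 0, 0], [0, 0, 0.01, 0, 0, 0], [0, 0, 0.015, 0, 0, 0], [0, 0, 0.02, 0, 0, 0], [0, 0, 0.02, 0, 0, 0]]
  ]
}}

```text
clock: 3.83
tool_pos: [0.5792, -0.2444, 0.0193]
orientation: [180.0, -0.0, -173.5]
force: [-0.4, 0.1, 0.7]
opening: 0.0875
gripper_force: 0.0
```

{"op": "send_rows", "data": {
  "plan": [
    [[0, 0, 0, 0, 0, 0], [0, 0, 0, 0, 0, 0], [0, 0, 0, 0, 0, 0], [0, 0, 0, 0, 0, 0], [0, 0, 0, 0, 0, 0], [0, 0, 0, 0, 0, 0], [0, 0, 0, 0, 0, 0], [0, 0, 0, 0, 0, 0]]
  ],
  "fingers": 0
}}

```text
clock: 4.5
tool_pos: [0.5796, -0.2445, 0.0199]
orientation: [-180.0, 0.0, -173.5]
force: [-0.7, 0.0, -0.0]
opening: 0.0394
gripper_force: 0.0
```

```bash
python3 - <<'E'
from h import *
to((.58,-.244,.1),yaw=6.5)
d=snap('side','side3')
cv2.imwrite('pics/crop3.png',cv2.resize(d['img'][180:300,250:400,::-1],None,fx=5,fy=5,interpolation=cv2.INTER_CUBIC))
E
```

```text
t 4.5 pos [ 0.5796 -0.2445  0.0199] [-180.     0.  -173.5] F [-0.7  0.  -0. ] open 0.0394 q [ -5.  25. -17.  -0. -48. -78.]
(0.58, -0.244, 0.1) [-0.05, 0.04, -8.01] [-0.0, 0.0, -0.0]
```

View pics/crop3.png

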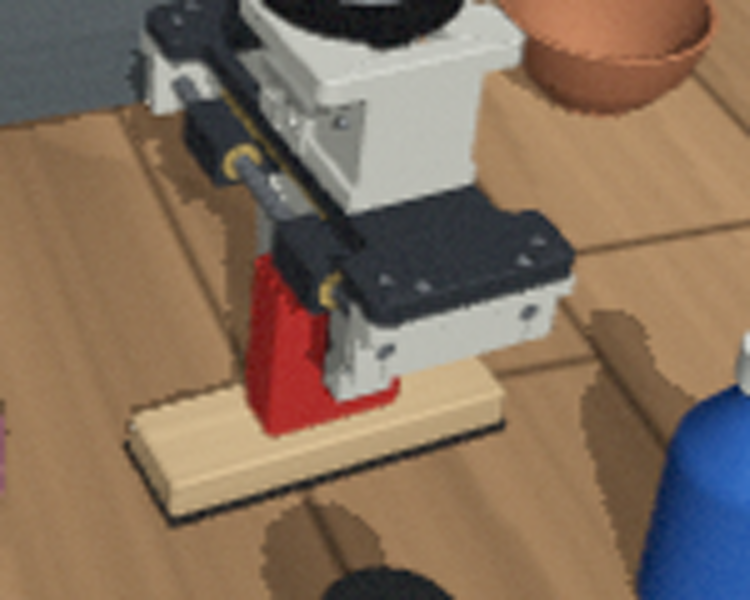

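The crop shows the fingers closing on either side of the red handle, with the tips about 30 mm above the wooden block, as wanted.

{"op": "send_rows", "data": {
  "plan": [
    [[0, 0, 0, 0, 0, 0], [0, 0, 0, 0, 0, 0], [0, 0, 0, 0, 0, 0], [0, 0, 0, 0, 0, 0], [0, 0, 0, 0, 0, 0]]
  ]
}}

```text
clock: 4.97
tool_pos: [0.5794, -0.2444, 0.0197]
orientation: [180.0, -0.0, -173.5]
force: [-0.2, -0.4, -1.8]
opening: 0.0254
gripper_force: 30.0
```

Converted, -14 cm / 40 = -0.35, -13.5 cm / 40 = -0.3375.

{"op": "send_rows", "data": {
  "plan": [
    [[0, 0, -0.0125, 0, 0, 0], [0, 0, -0.05, 0, 0, 0], [0, 0, -0.1, 0, 0, 0], [0, 0, -0.1625, 0, 0, 0], [0, 0, -0.225, 0, 0, 0], [0, 0, -0.2875, 0, 0, 0], [0, 0, -0.3375, 0, 0, 0], [0, 0, -0.35, 0, 0, 0]]
  ]
}}

```text
clock: 5.63
tool_pos: [0.5814, -0.2451, 0.1645]
orientation: [-179.9, 0.3, -173.5]
force: [0.1, -0.7, -0.3]
opening: 0.026
gripper_force: 30.0
```

```bash
python3 - <<'E'
from h import *
to((.56,-.244,.16),(.535,.03,.16),(.535,.29,.16),yaw=0.7)
d=snap('side','side4')
E
```

```text
t 5.63 pos [ 0.5814 -0.2451  0.1645] [-179.9    0.3 -173.5] F [ 0.1 -0.7 -0.3] open 0.026 q [ -5.  17.  -8.   0. -65. -78.]
(0.56, -0.244, 0.16) [2.12, 0.35, 0.43] [-0.1, 0.3, 5.8]
(0.535, 0.03, 0.16) [1.51, 27.86, 0.37] [-0.1, 0.3, 5.8]
(0.535, 0.29, 0.16) [-1.43, 53.69, 0.33] [-0.1, 0.3, 5.8]
```

View pics/side4.png

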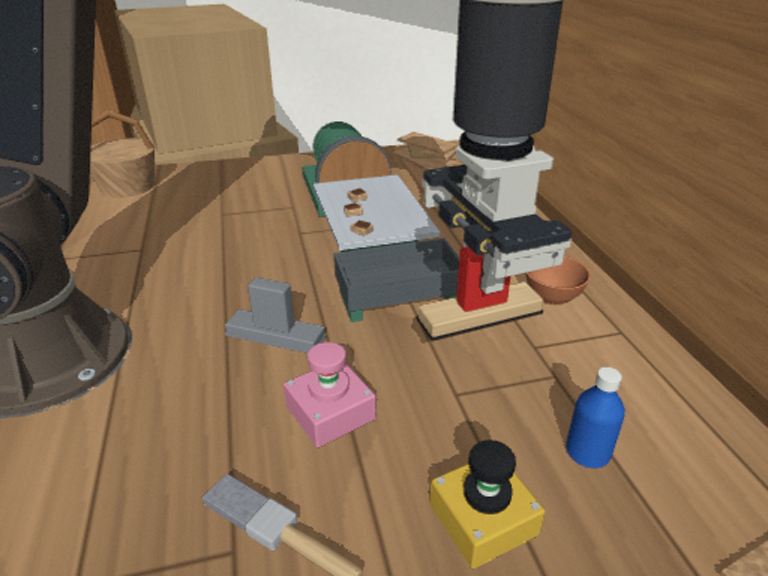

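The lift is good: the scraper hangs level and gripped at (482,290), with the table and chips undisturbed. Next I'll carry it over the table to the disc end.

Converted, 25.5 cm / 40 = 0.6375, 1.4 cm / 40 = 0.035, 5.8 degrees / 360 = 0.0161.

{"op": "send_rows", "data": {
  "plan": [
    [[0.0075, 0.0375, 0, 0, 0, 0.0028], [0.015, 0.1125, 0, 0, 0, 0.0056], [0.0225, 0.2, 0, 0, 0, 0.0083], [0.03, 0.2875, 0, 0, 0, 0.0111], [0.03, 0.375, 0, 0, 0, 0.0139], [0.0325, 0.4625, 0, 0, 0, 0.0161], [0.035, 0.55, 0, 0, 0, 0.0161], [0.0375, 0.6375, 0, 0, 0, 0.0161]]
  ]
}}

```text
clock: 6.35
tool_pos: [0.5346, 0.0086, 0.1587]
orientation: [-180.0, -0.1, -179.4]
force: [0.7, 0.4, -0.7]
opening: 0.0259
gripper_force: 30.0
```

```bash
python3 -c "
from h import *
to((.535,.15,.165),(.535,.29,.165),yaw=0.7)"
```

```text
t 6.35 pos [0.5346 0.0086 0.1587] [-1.800e+02 -1.000e-01 -1.794e+02] F [ 0.7  0.4 -0.7] open 0.0259 q [  22.    9.  -20.   -0.  -62. -111.]
(0.535, 0.15, 0.165) [-0.19, 14.13, -0.64] [-0.0, -0.1, -0.1]
(0.535, 0.29, 0.165) [-0.35, 28.13, -0.64] [-0.0, -0.1, -0.1]
```

Converted, 27 cm / 40 = 0.675, 25.5 cm / 40 = 0.6375.

{"op": "send_rows", "data": {
  "plan": [
    [[0, 0.0875, -0.0125, 0, 0, 0], [0, 0.175, -0.015, 0, 0, 0], [-0.0025, 0.275, -0.015, 0, 0, 0], [-0.005, 0.375, -0.015, 0, 0, 0], [-0.005, 0.475, -0.015, 0, 0, 0], [-0.0075, 0.5625, -0.015, 0, 0, 0], [-0.0075, 0.6375, -0.015, 0, 0, 0], [-0.0075, 0.675, -0.015, 0, 0, 0]]
  ]
}}

```text
clock: 7.02
tool_pos: [0.535, 0.2803, 0.1641]
orientation: [-180.0, -0.1, -179.2]
force: [0.4, 0.3, -1.0]
opening: 0.0256
gripper_force: 30.0
```

Converted, 0.4 cm / 40 = 0.01.

{"op": "send_rows", "data": {
  "plan": [
    [[0, 0.01, 0, 0, 0, 0], [0, 0.01, 0, 0, 0, 0]]
  ]
}}

```text
clock: 7.18
tool_pos: [0.5351, 0.2817, 0.1644]
orientation: [-179.9, -0.1, -179.3]
force: [0.5, 0.7, -1.3]
opening: 0.026
gripper_force: 30.0
```

```bash
python3 - <<'E'
from h import *
to((.535,.29,.1125),yaw=0.7)
s=pickle.load(open('pics/top0.pkl','rb'))
# chip1's far edge: brown dark pixels on the table
h=cv2.cvtColor(s['img'],cv2.COLOR_RGB2HSV); m=(h[...,1]>70).astype(np.uint8); m[:162]=0; m[230:]=0; m[:,:92]=0; m[:,197:]=0
n,l,st,c=cv2.connectedComponentsWithStats(m)
for i in range(1,n):
  if st[i,4]>30: print(st[i], ray(s,st[i,0]-.5,c[i,1],.1).round(4), ray(s,st[i,0]+st[i,2],c[i,1],.1).round(4))
E
```

```text
t 7.18 pos [0.5351 0.2817 0.1644] [-1.799e+02 -1.000e-01 -1.793e+02] F [ 0.5  0.7 -1.3] open 0.026 q [  46.   15.  -11.   -0.  -64. -136.]
(0.535, 0.29, 0.1125) [-0.01, 0.84, 5.19] [-0.1, -0.1, 0.0]
[120 195  12  15 142] [0.5279 0.2543 0.1   ] [0.5271 0.2255 0.1   ]
[175 202  16  15 130] [0.5088 0.1279 0.1   ] [0.5078 0.0904 0.1   ]
[146 204  12  13 135] [0.5088 0.1942 0.1   ] [0.5081 0.1656 0.1   ]
```

Converted, 5.1 cm / 40 = 0.1275, 4.9 cm / 40 = 0.1225.

{"op": "send_rows", "data": {
  "plan": [
    [[0, 0.02, 0.0125, 0, 0, 0], [0, 0.02, 0.0375, 0, 0, 0], [0, 0.02, 0.0625, 0, 0, 0], [0, 0.02, 0.0875, 0, 0, 0], [0, 0.02, 0.1075, 0, 0, 0], [0, 0.02, 0.1225, 0, 0, 0], [0, 0.02, 0.1275, 0, 0, 0], [0, 0.02, 0.1275, 0, 0, 0]]
  ]
}}

```text
clock: 7.85
tool_pos: [0.5355, 0.2888, 0.1141]
orientation: [-179.9, -0.0, -179.4]
force: [0.6, -0.2, -1.1]
opening: 0.0257
gripper_force: 30.0
```

Converted, 0.2 cm / 40 = 0.005, 0.1 cm / 40 = 0.0025.

{"op": "send_rows", "data": {
  "plan": [
    [[0, 0, 0.0025, 0, 0, 0], [0, 0, 0.005, 0, 0, 0], [0, 0, 0.005, 0, 0, 0]]
  ]
}}

```text
clock: 8.1
tool_pos: [0.5359, 0.2894, 0.1132]
orientation: [180.0, 0.0, -179.3]
force: [-0.5, 0.1, -1.6]
opening: 0.0258
gripper_force: 30.0
```

```bash
python3 - <<'E'
from h import *
to((.535,.29,.111),(.535,.055,.111),yaw=0.7)
E
```

```text
t 8.1 pos [0.5359 0.2894 0.1132] [ 180.     0.  -179.3] F [-0.5  0.1 -1.6] open 0.0258 q [  47.   18.  -14.    0.  -58. -136.]
(0.535, 0.29, 0.111) [0.09, 0.06, 0.22] [0.0, 0.0, -0.0]
(0.535, 0.055, 0.111) [0.36, -23.44, 0.2] [0.0, 0.0, -0.0]
```

Converted, -5.2 cm / 40 = -0.13, -4.4 cm / 40 = -0.11.

{"op": "send_rows", "data": {
  "plan": [
    [[0, 0, 0.0038, 0, 0, 0], [0, -0.0125, 0.0038, 0, 0, 0], [0, -0.03, 0.0038, 0, 0, 0], [0, -0.05, 0.0038, 0, 0, 0], [0, -0.07, 0.0038, 0, 0, 0], [0.0025, -0.09, 0.0038, 0, 0, 0], [0.0025, -0.11, 0.0038, 0, 0, 0], [0.0025, -0.13, 0.0038, 0, 0, 0]]
  ]
}}

```text
clock: 8.77
tool_pos: [0.5353, 0.2362, 0.1115]
orientation: [180.0, 0.0, -179.4]
force: [0.2, 0.0, -0.4]
opening: 0.0263
gripper_force: 30.0
```

Converted, -6.4 cm / 40 = -0.16, -5.6 cm / 40 = -0.14.

{"op": "send_rows", "data": {
  "plan": [
    [[0, -0.02, 0, 0, 0, 0], [0, -0.04, 0, 0, 0, 0], [0, -0.06, 0, 0, 0, 0], [0, -0.08, 0, 0, 0, 0], [0, -0.1, 0, 0, 0, 0], [0.0025, -0.12, 0, 0, 0, 0], [0.0025, -0.14, 0, 0, 0, 0], [0.0025, -0.16, 0, 0, 0, 0]]
  ]
}}

```text
clock: 9.43
tool_pos: [0.535, 0.1724, 0.1114]
orientation: [-180.0, -0.0, -179.3]
force: [-0.1, 0.7, -1.2]
opening: 0.0257
gripper_force: 30.0
```

```bash
python3 - <<'E'
from h import *
to((.535,.055,.111),yaw=0.7)
d=snap('side','side5')
cv2.imwrite('pics/crop5.png',cv2.resize(d['img'][90:220,190:330,::-1],None,fx=4,fy=4,interpolation=cv2.INTER_CUBIC))
E
```

```text
t 9.43 pos [0.535  0.1724 0.1114] [-180.    -0.  -179.3] F [-0.1  0.7 -1.2] open 0.0257 q [  38.   14.  -20.   -0.  -56. -127.]
(0.535, 0.055, 0.111) [0.13, -11.74, 0.04] [-0.0, -0.0, -0.0]
```

View pics/crop5.png

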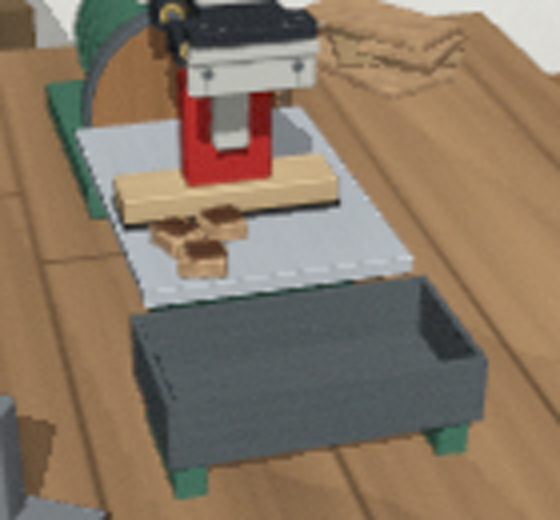

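The crop shows all three chips gathered ahead of the scraper, at about (180,235), (222,222) and (203,258), well inside the tray's width. I'll keep sweeping over the edge.

Converted, -5.6 cm / 40 = -0.14, -4.9 cm / 40 = -0.1225.

{"op": "send_rows", "data": {
  "plan": [
    [[0, -0.0175, 0, 0, 0, 0], [0, -0.035, 0, 0, 0, 0], [0, -0.0525, 0, 0, 0, 0], [0, -0.07, 0, 0, 0, 0], [0, -0.0875, 0, 0, 0, 0], [0, -0.105, 0, 0, 0, 0], [0, -0.1225, 0, 0, 0, 0], [0, -0.14, 0, 0, 0, 0]]
  ]
}}

```text
clock: 10.15
tool_pos: [0.5357, 0.1165, 0.1114]
orientation: [-180.0, -0.0, -179.3]
force: [0.2, 1.0, -1.5]
opening: 0.0258
gripper_force: 30.0
```

Converted, -5.6 cm / 40 = -0.14, -4.9 cm / 40 = -0.1225.

{"op": "send_rows", "data": {
  "plan": [
    [[0, -0.0175, 0, 0, 0, 0], [0, -0.035, 0, 0, 0, 0], [0, -0.0525, 0, 0, 0, 0], [0, -0.07, 0, 0, 0, 0], [0, -0.0875, 0, 0, 0, 0], [0, -0.105, 0, 0, 0, 0], [0, -0.1225, 0, 0, 0, 0], [0, -0.14, 0, 0, 0, 0]]
  ]
}}

```text
clock: 10.82
tool_pos: [0.5363, 0.0605, 0.1114]
orientation: [180.0, 0.0, -179.3]
force: [0.5, -0.9, -1.4]
opening: 0.0257
gripper_force: 30.0
```

{"op": "send_rows", "data": {
  "plan": [
    [[0, -0.0125, 0, 0, 0, 0], [0, -0.025, 0, 0, 0, 0], [0, -0.0375, 0, 0, 0, 0], [0, -0.045, 0, 0, 0, 0], [0, -0.045, 0, 0, 0, 0]]
  ]
}}

```text
clock: 11.23
tool_pos: [0.5365, 0.0427, 0.1114]
orientation: [-180.0, -0.0, -179.4]
force: [0.2, 0.4, -0.7]
opening: 0.0262
gripper_force: 30.0
```

Converted, -12 cm / 40 = -0.3, -9 cm / 40 = -0.225.

{"op": "send_rows", "data": {
  "plan": [
    [[0, 0, -0.025, 0, 0, 0], [0, 0, -0.075, 0, 0, 0], [0, 0, -0.125, 0, 0, 0], [0, 0, -0.15, 0, 0, 0], [0, -0.075, -0.15, 0, 0, 0], [0, -0.15, -0.15, 0, 0, 0], [0, -0.225, -0.15, 0, 0, 0], [0, -0.3, -0.15, 0, 0, 0]]
  ]
}}

```text
clock: 11.9
tool_pos: [0.5379, -0.0775, 0.1719]
orientation: [180.0, 0.0, -179.3]
force: [1.3, -0.8, -1.3]
opening: 0.0256
gripper_force: 30.0
```

```bash
python3 - <<'E'
from h import *
to((.58,-.244,.17),yaw=6.5)
E
```

```text
t 11.9 pos [ 0.5379 -0.0775  0.1719] [ 180.     0.  -179.3] F [ 1.3 -0.8 -1.3] open 0.0256 q [  12.    9.  -18.   -0.  -63. -102.]
(0.58, -0.244, 0.17) [-4.0, -16.71, 0.19] [0.0, 0.0, -5.8]
```

Converted, -16.7 cm / 40 = -0.4175, -15.5 cm / 40 = -0.3875, -5.8 degrees / 360 = -0.0161.

{"op": "send_rows", "data": {
  "plan": [
    [[-0.0125, -0.06, 0, 0, 0, -0.0028], [-0.0275, -0.125, 0, 0, 0, -0.0056], [-0.045, -0.195, 0, 0, 0, -0.0083], [-0.0625, -0.265, 0, 0, 0, -0.0111], [-0.0775, -0.33, 0, 0, 0, -0.0139], [-0.0925, -0.3875, 0, 0, 0, -0.0161], [-0.1, -0.4175, 0, 0, 0, -0.0161], [-0.1, -0.4175, 0, 0, 0, -0.0161]]
  ]
}}

```text
clock: 12.57
tool_pos: [0.5801, -0.2453, 0.1709]
orientation: [-180.0, -0.0, -173.7]
force: [0.4, 0.1, -1.4]
opening: 0.0257
gripper_force: 30.0
```

Converted, 14.2 cm / 40 = 0.355, 13.5 cm / 40 = 0.3375.

{"op": "send_rows", "data": {
  "plan": [
    [[0, 0, 0.05, 0, 0, 0], [0, 0, 0.1125, 0, 0, 0], [0, 0, 0.175, 0, 0, 0], [0, 0, 0.2375, 0, 0, 0], [0, 0, 0.3, 0, 0, 0], [0, 0, 0.3375, 0, 0, 0], [0, 0, 0.355, 0, 0, 0], [0, 0, 0.355, 0, 0, 0]]
  ]
}}

```text
clock: 13.23
tool_pos: [0.5788, -0.2422, 0.0279]
orientation: [179.9, -0.2, -173.5]
force: [0.1, -0.9, -2.1]
opening: 0.0257
gripper_force: 30.0
```

```bash
python3 - <<'E'
from h import *
to((.58,-.244,.0205),yaw=6.5)
E
```

```text
t 13.23 pos [ 0.5788 -0.2422  0.0279] [ 179.9   -0.2 -173.5] F [ 0.1 -0.9 -2.1] open 0.0257 q [ -5.  25. -17.  -0. -49. -79.]
(0.58, -0.244, 0.0205) [-0.11, -0.19, 0.74] [0.1, -0.2, -0.0]
```

Converted, 0.75 cm / 40 = 0.0188, 0.7 cm / 40 = 0.0175.

{"op": "send_rows", "data": {
  "plan": [
    [[0, 0, 0.005, 0, 0, 0], [0, 0, 0.01, 0, 0, 0], [0, 0, 0.0138, 0, 0, 0], [0, 0, 0.0175, 0, 0, 0], [0, 0, 0.0188, 0, 0, 0], [0, 0, 0.0188, 0, 0, 0]]
  ]
}}

```text
clock: 13.73
tool_pos: [0.5799, -0.2433, 0.0221]
orientation: [-180.0, 0.0, -173.6]
force: [0.5, 0.1, -1.6]
opening: 0.0259
gripper_force: 30.0
```

{"op": "send_rows", "data": {
  "plan": [
    [[0, 0, 0, 0, 0, 0], [0, 0, 0, 0, 0, 0]]
  ]
}}

```text
clock: 13.9
tool_pos: [0.5799, -0.2433, 0.0221]
orientation: [-180.0, 0.0, -173.5]
force: [-0.7, 0.6, -1.6]
opening: 0.0261
gripper_force: 30.0
```

Converted, 0.22 cm / 40 = 0.0055, 0.2 cm / 40 = 0.005.

{"op": "send_rows", "data": {
  "plan": [
    [[0, 0, 0.0025, 0, 0, 0], [0, 0, 0.005, 0, 0, 0], [0, 0, 0.0055, 0, 0, 0], [0, 0, 0.0055, 0, 0, 0]]
  ]
}}

```text
clock: 14.23
tool_pos: [0.5798, -0.2433, 0.0196]
orientation: [-180.0, -0.0, -173.5]
force: [-0.4, 0.2, -1.9]
opening: 0.0259
gripper_force: 30.0
```

{"op": "send_rows", "data": {
  "plan": [
    [[0, 0, 0, 0, 0, 0], [0, 0, 0, 0, 0, 0], [0, 0, 0, 0, 0, 0], [0, 0, 0, 0, 0, 0], [0, 0, 0, 0, 0, 0], [0, 0, 0, 0, 0, 0], [0, 0, 0, 0, 0, 0], [0, 0, 0, 0, 0, 0]]
  ],
  "fingers": 1
}}

```text
clock: 14.9
tool_pos: [0.5798, -0.2433, 0.0197]
orientation: [-180.0, -0.0, -173.5]
force: [0.2, -0.3, -0.6]
opening: 0.0736
gripper_force: 0.0
```

{"op": "send_rows", "data": {
  "plan": [
    [[0, 0, 0, 0, 0, 0], [0, 0, 0, 0, 0, 0], [0, 0, 0, 0, 0, 0]]
  ]
}}

```text
clock: 15.15
tool_pos: [0.5798, -0.2433, 0.0197]
orientation: [-180.0, 0.0, -173.5]
force: [-0.2, -0.0, 0.1]
opening: 0.0865
gripper_force: 0.0
```

Converted, -15 cm / 40 = -0.375, -14 cm / 40 = -0.35.

{"op": "send_rows", "data": {
  "plan": [
    [[0, 0, -0.025, 0, 0, 0], [0, 0, -0.075, 0, 0, 0], [0, 0, -0.15, 0, 0, 0], [0, 0, -0.225, 0, 0, 0], [0, 0, -0.3, 0, 0, 0], [0, 0, -0.35, 0, 0, 0], [0, 0, -0.375, 0, 0, 0], [0, 0, -0.375, 0, 0, 0]]
  ]
}}

```text
clock: 15.82
tool_pos: [0.5813, -0.2437, 0.1732]
orientation: [-179.9, 0.3, -173.5]
force: [0.2, 0.1, 0.7]
opening: 0.0877
gripper_force: 0.0
```

```bash
python3 - <<'E'
from h import *
to((.532,-.418,.15),yaw=6.5)
d=snap('side','side6')
E
```

```text
t 15.82 pos [ 0.5813 -0.2437  0.1732] [-179.9    0.3 -173.5] F [0.2 0.1 0.7] open 0.0877 q [ -5.  17.  -7.   0. -66. -79.]
(0.532, -0.418, 0.15) [6.88, -16.76, 2.31] [-0.1, 0.3, -0.0]
```

View pics/side6.png

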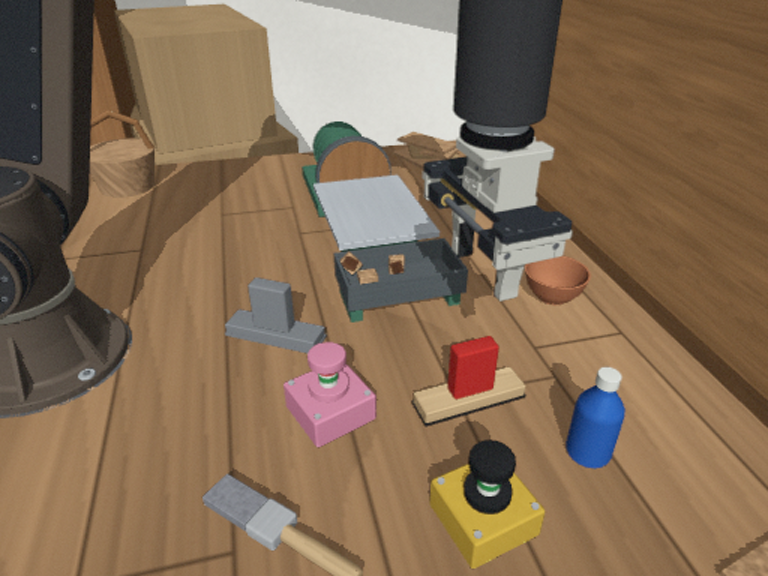

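The view shows all three chips in the tray at (350,264), (369,276) and (397,265), a clear table, and the scraper standing free at (472,385). The bystanders have not moved. Next I'll shut the fingers and move over the plunger.

Converted, -16.8 cm / 40 = -0.42, -15.4 cm / 40 = -0.385.

{"op": "send_rows", "data": {
  "plan": [
    [[0.025, -0.06, 0, 0, 0, 0], [0.05, -0.125, 0, 0, 0, 0], [0.08, -0.195, 0, 0, 0, 0], [0.11, -0.265, 0, 0, 0, 0], [0.135, -0.33, 0, 0, 0, 0], [0.1575, -0.385, 0, 0, 0, 0], [0.1725, -0.42, 0, 0, 0, 0], [0.1725, -0.42, 0, 0, 0, 0]]
  ],
  "fingers": 0
}}

```text
clock: 16.53
tool_pos: [0.5283, -0.42, 0.1674]
orientation: [179.9, -0.2, -173.7]
force: [0.4, 0.4, -0.5]
opening: 0.04
gripper_force: 0.0
```

{"op": "send_rows", "data": {
  "plan": [
    [[0, 0, 0.025, 0, 0, 0], [0, 0, 0.05, 0, 0, 0], [0, 0, 0.075, 0, 0, 0], [0, 0, 0.1, 0, 0, 0], [0, 0, 0.125, 0, 0, 0], [0, 0, 0.15, 0, 0, 0], [0, 0, 0.1625, 0, 0, 0], [0, 0, 0.1625, 0, 0, 0]]
  ]
}}

```text
clock: 17.2
tool_pos: [0.5294, -0.4173, 0.1028]
orientation: [179.9, -0.1, -173.5]
force: [0.3, 0.2, -0.4]
opening: 0.0004
gripper_force: 0.0
```

```bash
python3 - <<'E'
from h import *
to((.5325,-.418,.085),yaw=6.5)
d=snap('side','side7')
# dark/green pixels on the plunger: green band rows near the stem
E
```

```text
t 17.2 pos [ 0.5294 -0.4173  0.1028] [ 1.799e+02 -1.000e-01 -1.735e+02] F [ 0.3  0.2 -0.4] open 0.0004 q [-22.  24.  -6.  -0. -60. -62.]
(0.5325, -0.418, 0.085) [-0.3, -0.11, 1.77] [0.1, -0.1, -0.0]
```

Converted, 2.7 cm / 40 = 0.0675, 2.4 cm / 40 = 0.06.

{"op": "send_rows", "data": {
  "plan": [
    [[-0.0075, -0.0025, 0.0125, 0, 0, 0], [-0.0075, -0.0025, 0.025, 0, 0, 0], [-0.0075, -0.0025, 0.0375, 0, 0, 0], [-0.0075, -0.0025, 0.05, 0, 0, 0], [-0.0075, -0.0025, 0.06, 0, 0, 0], [-0.0075, -0.0025, 0.0675, 0, 0, 0], [-0.0075, -0.0025, 0.0675, 0, 0, 0], [-0.0075, -0.0025, 0.0675, 0, 0, 0]]
  ]
}}

```text
clock: 17.92
tool_pos: [0.5332, -0.4186, 0.0775]
orientation: [180.0, -0.0, -173.5]
force: [0.1, 0.1, 0.6]
opening: 0.0005
gripper_force: 0.0
```

{"op": "send_rows", "data": {
  "plan": [
    [[0, 0, 0.0025, 0, 0, 0], [0, 0, 0.005, 0, 0, 0], [0, 0, 0.0075, 0, 0, 0], [0, 0, 0.01, 0, 0, 0], [0, 0, 0.01, 0, 0, 0]]
  ]
}}

```text
clock: 18.33
tool_pos: [0.5332, -0.4185, 0.0735]
orientation: [180.0, -0.0, -173.5]
force: [0.1, -0.5, 0.1]
opening: 0.0004
gripper_force: 0.0
```

Converted, 0.3 cm / 40 = 0.0075, 0.2 cm / 40 = 0.005.

{"op": "send_rows", "data": {
  "plan": [
    [[0, 0, 0.0025, 0, 0, 0], [0, 0, 0.005, 0, 0, 0], [0, 0, 0.0075, 0, 0, 0], [0, 0, 0.0075, 0, 0, 0]]
  ]
}}

```text
clock: 18.67
tool_pos: [0.5331, -0.4186, 0.0704]
orientation: [180.0, -0.0, -173.5]
force: [-1.0, 0.4, 0.5]
opening: 0.0003
gripper_force: 0.0
```

Converted, 0.2 cm / 40 = 0.005, 0.1 cm / 40 = 0.0025.

{"op": "send_rows", "data": {
  "plan": [
    [[0, 0, 0.0025, 0, 0, 0], [0, 0, 0.005, 0, 0, 0], [0, 0, 0.005, 0, 0, 0]]
  ]
}}

```text
clock: 18.92
tool_pos: [0.5334, -0.4187, 0.0689]
orientation: [-180.0, 0.0, -173.5]
force: [-1.0, 1.7, 3.5]
opening: 0.0006
gripper_force: 1.7
```

Converted, 0.2 cm / 40 = 0.005, 0.1 cm / 40 = 0.0025.

{"op": "send_rows", "data": {
  "plan": [
    [[0, 0, 0.0025, 0, 0, 0], [0, 0, 0.005, 0, 0, 0], [0, 0, 0.005, 0, 0, 0]]
  ]
}}

```text
clock: 19.17
tool_pos: [0.5334, -0.4187, 0.0668]
orientation: [-180.0, 0.0, -173.5]
force: [-1.4, 0.8, 3.9]
opening: 0.0007
gripper_force: 2.1
```

Converted, 0.2 cm / 40 = 0.005, 0.1 cm / 40 = 0.0025.

{"op": "send_rows", "data": {
  "plan": [
    [[0, 0, 0.0025, 0, 0, 0], [0, 0, 0.005, 0, 0, 0], [0, 0, 0.005, 0, 0, 0]]
  ]
}}

```text
clock: 19.42
tool_pos: [0.5334, -0.4187, 0.0647]
orientation: [-180.0, 0.0, -173.5]
force: [-1.1, 0.5, 4.6]
opening: 0.0007
gripper_force: 2.6
```

Converted, 0.2 cm / 40 = 0.005, 0.1 cm / 40 = 0.0025.

{"op": "send_rows", "data": {
  "plan": [
    [[0, 0, 0.0025, 0, 0, 0], [0, 0, 0.005, 0, 0, 0], [0, 0, 0.005, 0, 0, 0]]
  ]
}}

```text
clock: 19.67
tool_pos: [0.5334, -0.4187, 0.0628]
orientation: [-180.0, 0.0, -173.5]
force: [-0.7, 1.6, 5.9]
opening: 0.0008
gripper_force: 3.0
```

Converted, 0.3 cm / 40 = 0.0075, 0.2 cm / 40 = 0.005.

{"op": "send_rows", "data": {
  "plan": [
    [[0, 0, 0.0025, 0, 0, 0], [0, 0, 0.005, 0, 0, 0], [0, 0, 0.0075, 0, 0, 0], [0, 0, 0.0075, 0, 0, 0]]
  ]
}}

```text
clock: 20.0
tool_pos: [0.5334, -0.4188, 0.06]
orientation: [-180.0, 0.0, -173.5]
force: [-1.0, 1.9, 7.3]
opening: 0.0005
gripper_force: 3.7
```

Converted, 0.2 cm / 40 = 0.005, 0.1 cm / 40 = 0.0025.

{"op": "send_rows", "data": {
  "plan": [
    [[0, 0, 0.0025, 0, 0, 0], [0, 0, 0.005, 0, 0, 0], [0, 0, 0.005, 0, 0, 0], [0, 0, 0.005, 0, 0, 0]]
  ]
}}

```text
clock: 20.33
tool_pos: [0.5334, -0.4187, 0.0582]
orientation: [-180.0, 0.0, -173.5]
force: [-1.7, 2.0, 7.2]
opening: -0.0
gripper_force: 4.1
```

```bash
python3 - <<'E'
from h import *
a=pickle.load(open('pics/side0.pkl','rb'))['img']; d=snap('side','side8'); b=d['img']
to((.5325,-.418,.0575),yaw=6.5)
F=[]
for i in range(4):
    ctrl.snapshot('side'); F.append(ctrl.get_obs()['force'][2])
print('Fz',np.round(F,1))
# stem column in the side view: bands above the collar's rim, before and now; predicted shift of the head
P=np.array([.5325,-.418,.104]); print('shift 12mm px',proj(d,P-[0,0,.012])-proj(d,P))
for n,im in(('before',a),('now',b)):
    h=cv2.cvtColor(im,cv2.COLOR_RGB2HSV)
    print(n,[(r,*h[r,325].tolist()) for r in range(292,340,2)])
E
```

```text
t 20.38 pos [ 0.5334 -0.4188  0.0583] [-180.     0.  -173.5] F [-1.1  1.8  8.6] open 0.0003 q [-22.  27.  -8.   0. -55. -62.]
(0.5325, -0.418, 0.0575) [0.08, 0.09, 0.08] [-0.0, 0.0, -0.0]
Fz [7.3 8.3 8.3 8.6]
shift 12mm px [-0.77328161  5.22547829]
before [(292, 15, 112, 107), (294, 126, 33, 39), (296, 120, 8, 33), (298, 90, 32, 40), (300, 90, 16, 31), (302, 110, 18, 42), (304, 130, 18, 42), (306, 110, 18, 43), (308, 130, 19, 41), (310, 98, 28, 36), (312, 90, 6, 40), (314, 83, 28, 37), (316, 99, 53, 34), (318, 80, 23, 34), (320, 125, 40, 38), (322, 60, 8, 90), (324, 68, 110, 149), (326, 68, 147, 132), (328, 42, 6, 208), (330, 40, 8, 198), (332, 98, 26, 40), (334, 135, 12, 41), (336, 96, 34, 38), (338, 96, 31, 41)]
now [(292, 26, 31, 58), (294, 22, 122, 169), (296, 21, 124, 165), (298, 22, 122, 161), (300, 83, 13, 80), (302, 40, 11, 70), (304, 68, 19, 54), (306, 39, 14, 127), (308, 39, 14, 129), (310, 30, 12, 128), (312, 38, 16, 126), (314, 38, 11, 89), (316, 96, 33, 39), (318, 105, 23, 45), (320, 110, 18, 42), (322, 83, 28, 37), (324, 78, 46, 28), (326, 94, 58, 31), (328, 53, 11, 203), (330, 68, 157, 130), (332, 113, 25, 41), (334, 105, 26, 40), (336, 98, 22, 46), (338, 84, 40, 32)]
```

Measured travel is about 11.5 mm: Fz is about 8.2 N, and the green band (rows 324–326 before) now meets the collar rim at row 330. I'll hold and hand in.

Converted, 0.04 cm / 40 = 0.001.

{"op": "send_rows", "data": {
  "plan": [
    [[0, 0, 0.001, 0, 0, 0], [0, 0, 0.001, 0, 0, 0], [0, 0, 0.001, 0, 0, 0], [0, 0, 0.001, 0, 0, 0]]
  ]
}}

```text
clock: 20.92
tool_pos: [0.5334, -0.4188, 0.058]
orientation: [-180.0, 0.0, -173.5]
force: [-2.4, 2.9, 7.6]
opening: 0.0005
gripper_force: 4.1
```

```bash
python3 -c "
from h import *
print(ctrl.close_job())"
```

```text
the job is handed in; nothing more can be done
None
```

I handed the job in at about 21 s: the scraper swept all three chips into the tray and stands released on the bench, and the gripper is holding the plunger about 11.5 mm down, in the green band (judged from force and the side camera).

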